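Draw a slide mount into line with a drift and pin it

ROBOT

A 6-joint arm with a two-finger parallel gripper is mounted at the origin on a cart in front of the work surface, level with it; the furniture and walls round the work are solid. World frame = base frame: x ahead of the robot, y to its left, z up, the work surface at z = 0. Lengths are in m, angles in degrees, forces in N, time in s.
With the tool pointing down it reaches from about 0.35 to 0.875 m from the base axis. Payload 4.2 kg.
Tool frame: the origin (TCP) lies midway between the tips of the shut fingers; the grasp point (between the pads) lies 19 mm behind it (hold_point_z is the z of the grasp point in the tool frame, in m); z points along the fingers, y is the direction in which the jaws open and shut (so a half turn about z gives the same grasp; the last joint's range is limited). The gripper opens to 87 mm and grips with 3 to 60 N. Pads are 19 mm wide; open, the fingers measure 117 mm over their backs; the gripper's body (75 mm by 190 mm) begins 51 mm behind the grasp point.
Start: joints at [89.015, 22.042, 0.453, 0, -68.411, -14.817], TCP at [0.17, 0.601, 0.223] pointing down, gripper open.
Joint ranges: [-179.83, 179.83], [-69.29, 118.12], [-61.27, 80.66], [-181.25, 117.63], [-171.15, -9.14], [-177.46, 177.46]. Speed limits (degrees/s): [159.86, 159.86, 180, 180, 180, 180].

INTERFACE

Orientations are given as a 3x3 rotation matrix whose columns are the frame's x, y, z axes.
In Python, from station import * gives the robot as it stands. The module is installed in compiled form; this text tells all that it offers.
- The arm moves only by the tool jog_arm, never from a script. Its argument "moves" is a list of rows, each a list of 7 numbers: the closure, from -1 (fully open) to 1 (shut), then the shift along the tool's x, y, z in m, then the turn, a rotation vector about the tool's x, y, z in rad. In form: [[gripper, x, y, z, wx, wy, wz], ...]. A call has exactly 10 rows; each row is the pose to reach, as a shift and turn from the pose commanded when the call began, along the tool's axes at that moment; what a row does not reach only later rows make up. A row lasts 1/12 s, in which the tool goes at most 41.7 mm and 7.16 degrees, less where a joint would pass 70% of its speed; a pose out of reach is approached as far as the arm can. A call with a gripper value outside its range is refused whole. The fingers move at their own pace and stop on an object; the grip force is fixed at half the most. Time passes only in rows, so rows that repeat a pose let the fingers close, or fill a call up. It gives the time, the measured TCP pose, the force and the opening at its end, in the units of the state.
- sense(): the state, without advancing time (a new reading comes with each control period).
- capture(name): name is "scene" or "top" or "wrist"; returns a dict with "frame" (420x560x3 uint8, red, green, blue), "fov_y" (degrees; the focal length in pixels is half the picture's height over the tangent of half this angle, whatever the lens; pixels are square), "cx", "cy" (the principal point, pixels), "world_from_camera" (4x4, takes a point from camera to world coordinates). Camera axes: x right, y down, z forward; pixel columns grow to the right and rows downward; lengths in m; the calibration is good to about 2 mm. A picture is of the moment at which its call begins. There is no depth.
- finish_job(): hands the job in, once; it reports no verdict.
The state is a dict: "time_s": time; "joints": joint angles; "joint_velocities": joint speeds; "effort": joint torques, N m; "tcp_pos": TCP position; "ee_rot": TCP orientation; "wrist_force": force on the tool from outside, world axes, zero at the start; "moment": the same for the moment, N m; "gripper_width": opening from 0.0 (shut) to 1.0 (fully open).
Only numpy, scipy, OpenCV 4.12 (cv2) and the standard library are available. Lean on these libraries where they do the work, as an engineer would, in place of code of your own. Each camera call takes 0.05 s, during which the arm holds its last target.

TASK

Take the tapered drift out of the rack, feel with it through either hole of the slide mount for the hidden tongue's hole, which lies a few millimetres out of line, and push it down so that it draws the tongue into line. Press it home with a firm but moderate push (10 to 25 N, never anywhere near 60 N) until its collar sits flush. Then put the plain pin through the other hole until its collar sits flush too, and leave both standing in the mount without disturbing the other things on the bench.

Things in the scene. Friction and masses are not known exactly. Their poses are not given: they have to be found in the camera images.
- mount: Aluminium mount fixed to the bench, 100 x 170 x 69 mm. Origin under its centre; z up, y along it. The 12 mm top plate has two 21 mm through holes at y = -36, +36. 1.5 mm below slides a hidden steel tongue, 10 mm thick, holes 15 mm, then 37 mm of space. Both its holes start 3 to 7 mm out of line towards +y or towards -y, unknown which. It slides along y with 5 N of friction.
- hole_a (a point): Centre of the mouth of the top plate's hole at the mount's -y side, level with the top face (1.5 mm chamfer).
- hole_b (a point): Centre of the mouth of the top plate's hole at the mount's +y side, level with the top face (1.5 mm chamfer).
- drift: Steel drift standing in the rack, thicker and taller than the pin. Origin: centre of its lower end, z up. Upwards: tip 10 mm wide, taper to 14 mm at 36, straight to 43, cone to 19 mm at 53, straight to the collar at 56 to 62 mm (30 mm wide, rests on the rack), grooved handle 22 mm wide to the flat top at 105 mm. Home: collar on the mount's top face, tip 13 mm above the mount's underside.
- drift_grip (a point): Point on the drift's axis, half-way up its handle, 82 mm above its tip and 26 mm above the underside of its collar; grasp here.
- pin: Plain steel pin standing in the rack, slimmer and lower than the drift. Origin: centre of its lower end, z up. Upwards: 5 mm chamfer, shank 11.5 mm wide to 21, 18 mm wide from 26 to 34, collar 28 mm wide to 39 mm, handle 16 mm wide to the domed top at 79 mm. Passes only when the tongue is in line. Home: collar on the mount's top face, lower end 35 mm above the mount's underside.
- pin_grip (a point): Point on the pin's axis in its handle, 60 mm above its lower end and 26 mm above the underside of its collar; grasp here.
- pin_rack: Grey open rack fixed to the bench, 60 x 120 mm, top 70 mm high, two 21 mm holes 31 mm either side of its middle along its y; the two pins stand in them, which in which varies. Origin at the centre of its underside.
- screwdriver: Small screwdriver with a red handle, 148 mm long, lying on the bench between mount and rack; leave alone. Origin under its middle.
- timer: Flat square timer, 62 x 62 x 18 mm, on the bench; leave alone. Origin under its middle.
- petri_dish: Clear round dish, 64 mm wide, 16 mm high, on the bench behind the mount; leave alone. Origin under its middle.
- beaker_0: Clear beaker, 59 mm wide, 72 mm high, on the bench behind the mount; leave alone. Origin under its middle.
- tape_roll: Roll of tape, 61 mm wide, 18 mm high, behind the rack; leave alone. Origin under its middle.
Things that resemble listed ones, but are neither listed nor needed, are in the scene too. What is shaped like the drift but brown is not meant.

How it is judged (in metres and radians):
On the way:
1. the drift is fully home and pressed down with 8 N or more, the pin not yet at the mount (((horizontal distance between drift and hole_a below 0.003 m and z of drift in the frame of mount below 0.0145 m and angle between drift's own z axis and vertical below 0.06 rad) or (horizontal distance between drift and hole_b below 0.003 m and z of drift in the frame of mount below 0.0145 m and angle between drift's own z axis and vertical below 0.06 rad)) and contact force between drift and mount above 8 N and horizontal distance between pin and hole_a above 0.04 m and horizontal distance between pin and hole_b above 0.04 m), for 0.2 s.
At the end, for the whole second after the job is handed in: drift in one hole and pin in the other, each upright within 0.06 rad, within 3 mm of the hole's axis and with its collar within 1.5 mm of the top face; both at rest ((((horizontal distance between drift and hole_a below 0.003 m and z of drift in the frame of mount below 0.0145 m and angle between drift's own z axis and vertical below 0.06 rad) and (horizontal distance between pin and hole_b below 0.003 m and z of pin in the frame of mount below 0.0365 m and angle between pin's own z axis and vertical below 0.06 rad)) or ((horizontal distance between drift and hole_b below 0.003 m and z of drift in the frame of mount below 0.0145 m and angle between drift's own z axis and vertical below 0.06 rad) and (horizontal distance between pin and hole_a below 0.003 m and z of pin in the frame of mount below 0.0365 m and angle between pin's own z axis and vertical below 0.06 rad))) and linear speed of each of drift, pin below 0.02 m/s); the robot touches nothing.
It fails at once if the drift is forced against the mount with more than 60 N (contact force between drift and mount above 60 N).
It fails at once if the drift is forced against the hidden tongue with more than 60 N (contact force between drift and tongue above 60 N).
It fails at once if the pin is forced against the mount with more than 60 N (contact force between pin and mount above 60 N).
It fails at once if a bystander is moved more than 20 mm (distance of any of screwdriver, timer, petri_dish, beaker_0, tape_roll from where it was at the start of the episode above 0.02 m).
It also fails if it takes over 61 s, if anything falls off the work surface, if the arm or the gripper's body presses on something with over 40 N, if the wrist force passes 120 N, or if a joint passes its speed limit or range.

## Working session

There is one attempt and no reset: what is moved stays moved. The work goes in short steps, Python scripts to look and compute and a tool call to move; the robot and the scene stay as the last step left them, time stands still between calls to the robot, and variables do not carry over. Pictures are saved under pics/ and viewed, and the job is handed in when it is done.

Besides the shell and the picture viewer there is one more tool, called after "Request:" as a command line: name --pt "numbers of a row" for each row, then --argument value for the rest. jog_arm: Moves the arm, as the interface text tells. Its arguments: {"type":"object","properties":{"moves":{"type":"array"}},"required":["moves"]}

```bash
mkdir -p pics
cat > h.py <<'E'
from station import *
import numpy as np, cv2
def cap(n,f):
    c=capture(n); cv2.imwrite('pics/'+f+'.png',c['frame'][:,:,::-1]); np.savez('pics/'+f+'.npz',**c); return c
def ray(c,u,v):
    H=c['frame'].shape[0]; f=H/2/np.tan(np.radians(float(c['fov_y']))/2)
    d=np.array([(u-c['cx'])/f,(v-c['cy'])/f,1]); T=c['world_from_camera']
    return T[:3,3],T[:3,:3]@d
def onz(c,u,v,z):
    o,d=ray(c,u,v); return o+d*(z-o[2])/d[2]
def proj(c,p):
    H=c['frame'].shape[0]; f=H/2/np.tan(np.radians(float(c['fov_y']))/2)
    T=c['world_from_camera']; q=T[:3,:3].T@(np.array(p)-T[:3,3]); return q[0]/q[2]*f+c['cx'],q[1]/q[2]*f+c['cy']
E
python3 - <<'E'
from h import *
for n in("scene","top","wrist"):
    c=cap(n,n+'0'); print(n,c['fov_y'],c['cx'],c['cy'],np.round(c['world_from_camera'],3).tolist())
s=sense(); print(s)
E
```

```text
scene 45.31120571993712 266.4366990511636 210.02285980097912 [[0.693, -0.361, 0.625, -0.08], [-0.721, -0.354, 0.595, -0.666], [0.007, -0.863, -0.505, 0.598], [0.0, 0.0, 0.0, 1.0]]
top 44.92637341700654 279.02554710327473 209.38637027239298 [[0.01, -0.979, 0.204, 0.263], [-1.0, -0.011, -0.001, -0.086], [0.003, -0.204, -0.979, 1.368], [0.0, 0.0, 0.0, 1.0]]
wrist 62.3000569764171 281.93712919121356 213.03639174035365 [[-0.272, -0.927, -0.259, 0.241], [-0.962, 0.263, 0.071, 0.582], [0.002, 0.269, -0.963, 0.385], [0.0, 0.0, 0.0, 1.0]]
{'time_s': 0.15, 'joints': array([ 8.90143062e+01,  2.20803698e+01,  3.98215355e-01, -1.96323129e-02,
       -6.84138991e+01, -1.48164896e+01]), 'joint_velocities': array([ 0.02722578, -0.07735596,  0.23844389,  0.10256332,  0.02062942,
       -0.00798784]), 'effort': array([-2.25991648e-04, -3.91055381e+01,  1.87586564e+01,  4.22231019e+00,
        1.24003360e-02, -1.41429814e-04]), 'tcp_pos': array([0.17006526, 0.60093577, 0.22171926]), 'ee_rot': array([[ 9.62173229e-01, -2.72438170e-01, -3.47409145e-04],
       [-2.72438365e-01, -9.62171786e-01, -1.67069967e-03],
       [ 1.20895083e-04,  1.70215008e-03, -9.99998544e-01]]), 'wrist_force': array([-0.65207431,  0.03656988,  0.40794583]), 'moment': array([ 0.04128459,  0.03265662, -0.02396483]), 'gripper_width': 1.0029813198117532}
```

View pics/scene0.png

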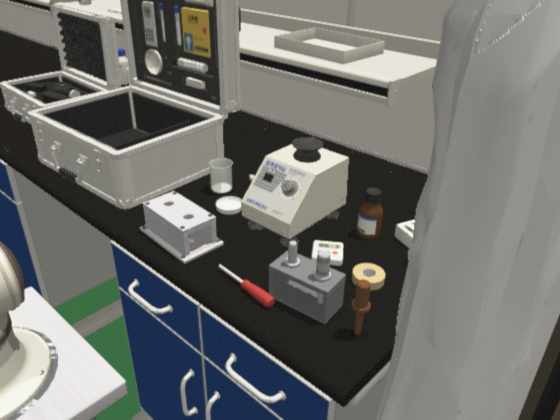

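View pics/top0.png

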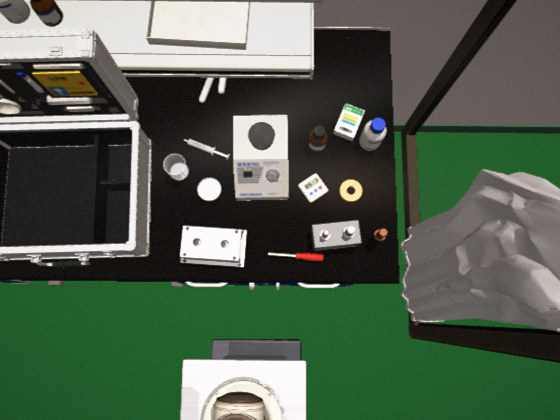

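View pics/wrist0.png

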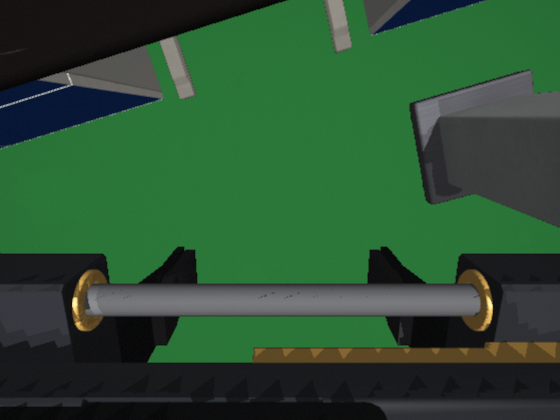

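Top view: the mount is at about (212,244) with holes near (197,243) and (223,244). The rack is at (336,236), with pins at (324,236) and (349,233). A brown lookalike stands at (381,235), and the screwdriver is at (296,256). The case is on the left and the tool starts in front of it, outside the picture. Next I'll crop in close.

Run:
```python
from h import *
t=cv2.imread('pics/top0.png'); s=cv2.imread('pics/scene0.png')
a=cv2.resize(t[210:275,170:400],None,fx=3.4,fy=3.4,interpolation=cv2.INTER_CUBIC)
b=cv2.resize(s[180:340,130:390],None,fx=2,fy=2,interpolation=cv2.INTER_CUBIC)
cv2.imwrite('pics/ctop.png',a); cv2.imwrite('pics/cscene.png',b)
c=dict(np.load('pics/top0.npz'))
for n,u,v,z in [('case corner fr',150,250,.13),('case far r',138,122,.13),('case front bench',130,262,0.0),('mount c',212,243,.069),('ha',223,244,.069),('hb',197,243,.069),('rack',336,236,.07),('pl',324,236,.1),('pr',349,233,.1),('beaker',175,167,.07),('vortex',260,170,.1),('tl bench',390,270,0)]:
    print(n,np.round(onz(c,u,v,z),3))
```

```text
case corner fr [0.416 0.228 0.13 ]
case far r [0.748 0.279 0.13 ]
case front bench [0.399 0.313 0.   ]
mount c [0.444 0.085 0.069]
ha [0.441 0.057 0.069]
hb [0.443 0.124 0.069]
rack [ 0.465 -0.235  0.07 ]
pl [ 0.46  -0.201  0.1  ]
pr [ 0.468 -0.264  0.1  ]
beaker [0.646 0.191 0.07 ]
vortex [ 0.631 -0.036  0.1  ]
tl bench [ 0.385 -0.386  0.   ]
```

View pics/ctop.png

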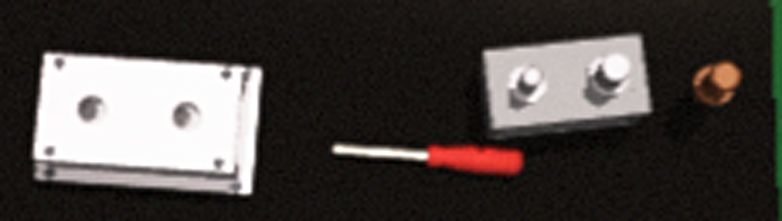

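View pics/cscene.png

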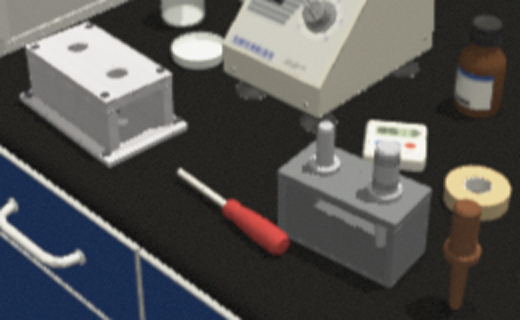

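Two thin-or-thick candidates plus one decoy could be the drift:
- Right rack post, top (349,233), scene (323,262): thick, grooved grey steel and taller. This is the drift.
- Left rack post, top (324,236), scene (292,252): slimmer, lower, domed. This is the pin.
- Brown post, top (381,235): the lookalike, not meant.

Before moving I'll check how tall the draped thing on the right is, and the case height.

Run:
```python
from h import *
c=dict(np.load('pics/top0.npz')); s=dict(np.load('pics/scene0.npz'))
for u,v in [(403,240),(408,310),(425,215)]:
  for z in (0,.1,.2,.3,.4,.5,.6,.8):
    p=onz(c,u,v,z); print((u,v),z,np.round(p,3),np.round(proj(s,p),0))
# case top front-right corner: top (150,250), scene ?(128,205)/(38,120)
for z in (0.05,.1,.13,.16,.2,.25):
    p=onz(c,150,250,z); print('case',z,np.round(p,3),np.round(proj(s,p),0))
```

```text
(403, 240) 0 [ 0.467 -0.425  0.   ] [395. 359.]
(403, 240) 0.1 [ 0.452 -0.4    0.1  ] [384. 307.]
(403, 240) 0.2 [ 0.437 -0.375  0.2  ] [372. 249.]
(403, 240) 0.3 [ 0.422 -0.35   0.3  ] [358. 183.]
(403, 240) 0.4 [ 0.407 -0.325  0.4  ] [341. 106.]
(403, 240) 0.5 [ 0.392 -0.301  0.5  ] [323.  18.]
(403, 240) 0.6 [ 0.377 -0.276  0.6  ] [301. -86.]
(403, 240) 0.8 [ 0.348 -0.226  0.8  ] [ 243. -360.]
(408, 310) 0 [ 0.28 -0.43  0.  ] [324. 438.]
(408, 310) 0.1 [ 0.279 -0.405  0.1  ] [312. 376.]
(408, 310) 0.2 [ 0.278 -0.38   0.2  ] [299. 306.]
(408, 310) 0.3 [ 0.277 -0.355  0.3  ] [285. 227.]
(408, 310) 0.4 [ 0.275 -0.33   0.4  ] [268. 137.]
(408, 310) 0.5 [ 0.274 -0.304  0.5  ] [250.  33.]
(408, 310) 0.6 [ 0.273 -0.279  0.6  ] [228. -87.]
(408, 310) 0.8 [ 0.27  -0.229  0.8  ] [ 171. -397.]
(425, 215) 0 [ 0.537 -0.488  0.   ] [453. 356.]
(425, 215) 0.1 [ 0.517 -0.458  0.1  ] [442. 305.]
(425, 215) 0.2 [ 0.497 -0.429  0.2  ] [428. 247.]
(425, 215) 0.3 [ 0.477 -0.4    0.3  ] [413. 181.]
(425, 215) 0.4 [ 0.457 -0.37   0.4  ] [396. 105.]
(425, 215) 0.5 [ 0.437 -0.341  0.5  ] [375.  17.]
(425, 215) 0.6 [ 0.417 -0.311  0.6  ] [352. -86.]
(425, 215) 0.8 [ 0.377 -0.252  0.8  ] [ 289. -358.]
case 0.05 [0.426 0.248 0.05 ] [128. 195.]
case 0.1 [0.42  0.236 0.1  ] [126. 178.]
case 0.13 [0.416 0.228 0.13 ] [125. 167.]
case 0.16 [0.413 0.22  0.16 ] [123. 156.]
case 0.2 [0.408 0.21  0.2  ] [121. 140.]
case 0.25 [0.401 0.198 0.25 ] [118. 119.]
```

The right-hand drape only rises above the bench at y < about -0.4, and the case top is at about 0.16 m. So I can lift and swing across.

Request:
jog_arm --pt "-1 0 0 -0.04 0 0 0" --pt "-1 0.27 0.34 -0.1 0 0 1.2" --pt "-1 0.27 0.34 -0.1 0 0 1.2" --pt "-1 0.27 0.34 -0.1 0 0 1.2" --pt "-1 0.27 0.34 -0.1 0 0 1.2" --pt "-1 0.27 0.34 -0.1 0 0 1.2" --pt "-1 0.27 0.34 -0.1 0 0 1.2" --pt "-1 0.27 0.34 -0.1 0 0 1.2" --pt "-1 0.27 0.34 -0.1 0 0 1.2" --pt "-1 0.27 0.34 -0.1 0 0 1.2"

```text
time_s: 0.98
tcp_pos: [0.3132, 0.2564, 0.3141]
ee_rot: [[0.164, -0.986, 0.0], [-0.986, -0.164, 0.0], [-0.0, -0.0, -1.0]]
wrist_force: [1.1, 0.5, -0.0]
gripper_width: 1.002
```

```bash
cat >> h.py <<'E'
def yawR(y):
    y=np.radians(y); x=np.array([np.cos(y),np.sin(y),0]); z=np.array([0,0,-1.]); return np.c_[x,np.cross(z,x),z]
def delta(p,yaw):
    from scipy.spatial.transform import Rotation as Ro
    s=sense(); R=s['ee_rot']; print('now',np.round(s['tcp_pos'],4),'F',np.round(s['wrist_force'],1),'t',s['time_s'],'w',round(s['gripper_width'],3))
    print('shift',np.round(R.T@(np.array(p)-s['tcp_pos']),4),'turn',np.round(Ro.from_matrix(R.T@yawR(yaw)).as_rotvec(),4))
E
python3 -c "
from h import *
delta([.45,-.23,.30],-85)"
```

```text
now [0.3132 0.2564 0.3141] F [ 1.1  0.5 -0. ] t 0.9833 w 1.002
shift [ 0.5022 -0.0552  0.014 ] turn [-0.0001  0.0003  0.0774]
```

Request:
jog_arm --pt "-1 0.13 -0.11 0.0 0 0 0.077" --pt "-1 0.13 -0.11 0.0 0 0 0.077" --pt "-1 0.13 -0.11 0.0 0 0 0.077" --pt "-1 0.13 -0.11 0.0 0 0 0.077" --pt "-1 0.13 -0.11 0.0 0 0 0.077" --pt "-1 0.13 -0.11 0.0 0 0 0.077" --pt "-1 0.13 -0.11 0.0 0 0 0.077" --pt "-1 0.13 -0.11 0.0 0 0 0.077" --pt "-1 0.13 -0.11 0.0 0 0 0.077" --pt "-1 0.13 -0.11 0.0 0 0 0.077"

```text
time_s: 1.82
tcp_pos: [0.4429, 0.15, 0.3142]
ee_rot: [[0.095, -0.995, 0.0], [-0.995, -0.095, 0.0], [-0.0, -0.0, -1.0]]
wrist_force: [-0.1, 0.2, -0.3]
gripper_width: 0.998
```

```bash
python3 -c "
from h import *
c=cap('wrist','w1')
delta([.46,-.22,.30],-85)"
```

```text
now [0.443  0.1499 0.3142] F [-0.2  0.8  0.8] t 1.8667 w 0.999
shift [0.3699 0.0182 0.014 ] turn [-0.0005  0.0004  0.008 ]
```

View pics/w1.png

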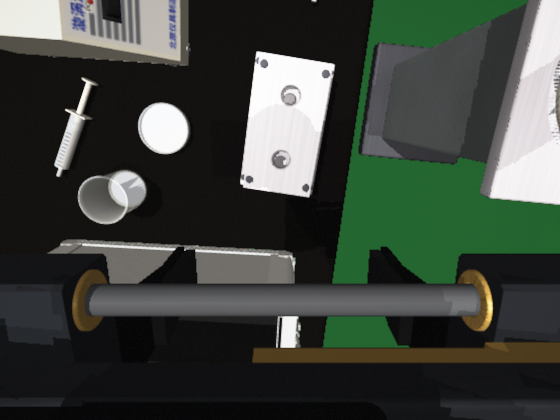

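The wrist view shows the mount's top plate, with hole a at about (290,95) and hole b at about (281,159), and four corner screws. Measuring now.

Run:
```python
from h import *
c=dict(np.load('pics/w1.npz')); f=c['frame']
g=cv2.cvtColor(f,cv2.COLOR_RGB2GRAY)
cr=cv2.resize(f[45:205,230:345,::-1],None,fx=5,fy=5,interpolation=cv2.INTER_CUBIC)[:800]; cv2.imwrite('pics/cw1.png',cv2.resize(cr,(431,600)))
m=(g>170).astype(np.uint8); n,l,st,ce=cv2.connectedComponentsWithStats(m)
i=l[130,262]; pl=(l==i).astype(np.uint8); pl=cv2.morphologyEx(pl,cv2.MORPH_CLOSE,np.ones((3,3)))
cs,h=cv2.findContours(pl,cv2.RETR_CCOMP,cv2.CHAIN_APPROX_NONE)
for k,q in enumerate(cs):
    if len(q)<8: continue
    a=cv2.contourArea(q)
    if h[0][k][3]<0:
        r=cv2.minAreaRect(q); b=cv2.boxPoints(r); print('outer',a,np.round([onz(c,u,v,.069)[:2] for u,v in b],4).tolist())
        M=cv2.moments(q); print('cent',np.round(onz(c,M['m10']/M['m00'],M['m01']/M['m00'],.069),4))
    else:
        (u,v),_,_=cv2.fitEllipse(q); x,y,w,hh=cv2.boundingRect(q); print('hole',a,(u,v),(x,y,w,hh),np.round(onz(c,u,v,.069),4))
print(proj(c,[.443,.15,.314]))
```

```text
outer 9947.0 [[0.4993, 0.1627], [0.4837, 0.0125], [0.398, 0.0173], [0.4046, 0.1696]]
cent [0.4459 0.0848 0.069 ]
hole 53.5 (305.3011779785156, 187.56488037109375) (301, 183, 9, 10) [0.414  0.1569 0.069 ]
hole 53.0 (248.96376037597656, 178.93885803222656) (245, 175, 9, 9) [0.4818 0.1529 0.069 ]
hole 194.5 (278.0272521972656, 160.6374969482422) (271, 150, 16, 20) [0.4494 0.1281 0.069 ]
hole 18.0 (287.5, 103.0) (285, 101, 6, 5) [0.4448 0.063  0.069 ]
hole 14.0 (293.0, 102.0) (291, 100, 5, 5) [0.4388 0.0613 0.069 ]
hole 28.0 (282.37103271484375, 95.58717346191406) (280, 92, 6, 8) [0.4513 0.0557 0.069 ]
hole 58.0 (288.4447326660156, 87.72660064697266) (282, 84, 14, 9) [0.4454 0.0468 0.069 ]
hole 62.0 (325.43487548828125, 73.52433776855469) (321, 69, 10, 10) [0.4064 0.0283 0.069 ]
hole 58.0 (263.8238830566406, 63.44002151489258) (260, 59, 9, 10) [0.4745 0.0245 0.069 ]
(np.float64(281.3978184919961), np.float64(264.3999511551885))
```

View pics/cw1.png

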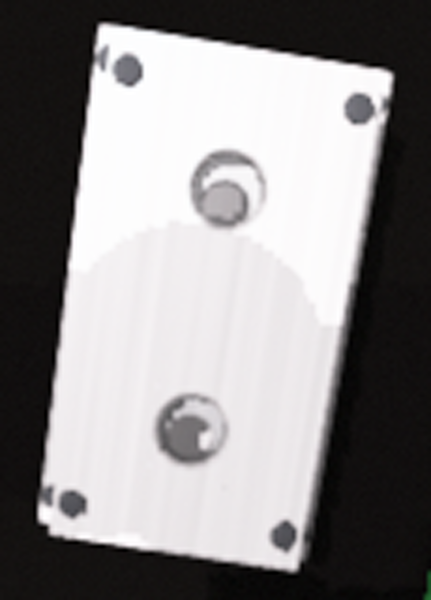

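Run:
```python
from h import *
c=dict(np.load('pics/w1.npz')); print(c['world_from_camera'][:3,3])
P=lambda x,y:(230+x/3.75-.4,45+y/3.75-.4)
for n,x,y,z in [('a',228,188,.069),('b',191,428,.069),('ta',222,203,.0555),('tb',185,433,.0555)]:
    print(n,P(x,y),np.round(onz(c,*P(x,y),z),4))
for n,p in [('a',[.4421,.0547,.069]),('b',[.4463,.1266,.069]),('a low',[.4421,.0547,.0555]),('b low',[.4463,.1266,.0555])]: 
    u,v=proj(c,p); print(n,(u-230)*3.75,(v-45)*3.75)
```

```text
[0.44965927 0.07768094 0.47716985]
a (290.40000000000003, 94.73333333333332) [0.4424 0.0539 0.069 ]
b (280.53333333333336, 158.73333333333332) [0.4467 0.1256 0.069 ]
ta (288.8, 98.73333333333332) [0.4436 0.0577 0.0555]
tb (278.93333333333334, 160.06666666666666) [0.4484 0.1289 0.0555]
a 227.39390209711905 189.3738289316844
b 190.47027698587988 429.93269348182884
a low 226.33170480973638 191.88844681717902
b low 190.60151984632915 424.8728753094951
```

The tongue's hole looks shifted roughly 3 mm towards +y. That's only a hint, and feeling will confirm it. On to the rack.

Request:
jog_arm --pt "-1 0.37 0.018 0.014 0 0 0" --pt "-1 0.37 0.018 0.014 0 0 0" --pt "-1 0.37 0.018 0.014 0 0 0" --pt "-1 0.37 0.018 0.014 0 0 0" --pt "-1 0.37 0.018 0.014 0 0 0" --pt "-1 0.37 0.018 0.014 0 0 0" --pt "-1 0.37 0.018 0.014 0 0 0" --pt "-1 0.37 0.018 0.014 0 0 0" --pt "-1 0.37 0.018 0.014 0 0 0" --pt "-1 0.37 0.018 0.014 0 0 0"

```text
time_s: 2.7
tcp_pos: [0.4598, -0.2253, 0.2991]
ee_rot: [[0.088, -0.996, -0.001], [-0.996, -0.088, -0.001], [0.001, 0.002, -1.0]]
wrist_force: [0.9, -0.0, 0.0]
gripper_width: 1.001
```

```bash
python3 -c "
from h import *
c=cap('wrist','w2')
delta([.46,-.22,.30],-85)"
```

```text
now [ 0.4598 -0.2231  0.2992] F [0.1 0.4 1. ] t 2.75 w 0.998
shift [-0.0031 -0.0005 -0.0008] turn [0.0014 0.0002 0.0015]
```

View pics/w2.png

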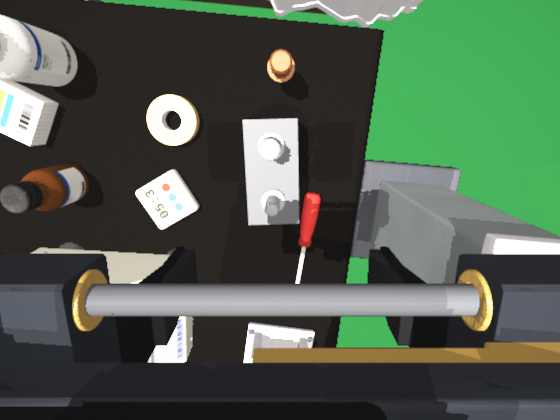

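The drift is the thick post at (271,148) and the slim pin is at (273,205). The brown decoy is at (281,65), outside the rack. Close crop to check.

Run:
```python
from h import *
f=cv2.imread('pics/w2.png'); cv2.imwrite('pics/cw2.png',cv2.resize(f[110:230,235:325],None,fx=5,fy=5,interpolation=cv2.INTER_CUBIC))
```

```text
(no output)
```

View pics/cw2.png

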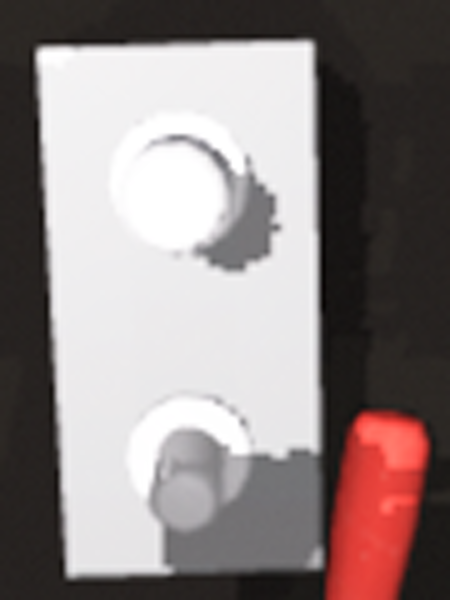

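Run:
```python
from h import *
c=dict(np.load('pics/w2.npz'))
P=lambda x,y:(235+x/5-.4,110+y/5-.4)
for n,x,y,z in [('drift collar',179.5,180,.076),('drift top',178,197,.119),('pin collar',189,454,.075),('pin top',187,500,.114),('r1',37,45,.07),('r2',314,40,.07),('r3',323,570,.07),('r4',67,577,.07)]:
    print(n,np.round(onz(c,*P(x,y),z),4))
t=dict(np.load('pics/top0.npz'))
P=lambda x,y:(170+x/3.4-.4,210+y/3.4-.4)
for n,x,y,z in [('drift top',616,70,.119),('pin top',530,79,.114),('hole a',186,116,.069),('hole b',92,109,.069)]: print(n,np.round(onz(t,*P(x,y),z),4))
print(c['world_from_camera'][:3,3])
```

```text
drift collar [ 0.4753 -0.266   0.076 ]
drift top [ 0.4744 -0.2662  0.119 ]
pin collar [ 0.4683 -0.2045  0.075 ]
pin top [ 0.4678 -0.204   0.114 ]
r1 [ 0.5087 -0.2916  0.07  ]
r2 [ 0.4487 -0.2979  0.07  ]
r3 [ 0.4345 -0.1779  0.07  ]
r4 [ 0.4947 -0.171   0.07  ]
drift top [ 0.4725 -0.2659  0.119 ]
pin top [ 0.466  -0.2033  0.114 ]
hole a [0.4421 0.0532 0.069 ]
hole b [0.4467 0.1246 0.069 ]
[ 0.46633943 -0.2974204   0.46221928]
```

```bash
python3 -c "
from h import *
delta([.475,-.266,.14],-93.3)"
```

```text
now [ 0.4598 -0.2231  0.2992] F [0.1 0.4 1. ] t 2.75 w 0.998
shift [ 0.0441 -0.0116  0.1592] turn [1.400e-03 1.000e-04 1.464e-01]
```

Request:
jog_arm --pt "-1 0.0441 -0.0116 0.03 0.0014 0 0.146" --pt "-1 0.0441 -0.0116 0.06 0.0014 0 0.146" --pt "-1 0.0441 -0.0116 0.1 0.0014 0 0.146" --pt "-1 0.0441 -0.0116 0.13 0.0014 0 0.146" --pt "-1 0.0441 -0.0116 0.15 0.0014 0 0.146" --pt "-1 0.0441 -0.0116 0.159 0.0014 0 0.146" --pt "-1 0.0441 -0.0116 0.159 0.0014 0 0.146" --pt "-1 0.0441 -0.0116 0.159 0.0014 0 0.146" --pt "-1 0.0441 -0.0116 0.159 0.0014 0 0.146" --pt "-1 0.0441 -0.0116 0.159 0.0014 0 0.146"

```text
time_s: 3.58
tcp_pos: [0.477, -0.2639, 0.1429]
ee_rot: [[-0.052, -0.999, 0.005], [-0.999, 0.052, -0.001], [0.001, -0.005, -1.0]]
wrist_force: [0.8, -1.0, 0.1]
gripper_width: 0.998
```

```bash
python3 -c "
from h import *
c=cap('wrist','w3')
delta([.475,-.266,.08],-93.3)"
```

```text
now [ 0.4768 -0.2639  0.1427] F [ 0.  -0.   0.3] t 3.6333 w 1.001
shift [0.0021 0.002  0.0627] turn [-0.0049 -0.0007  0.0052]
```

View pics/w3.png

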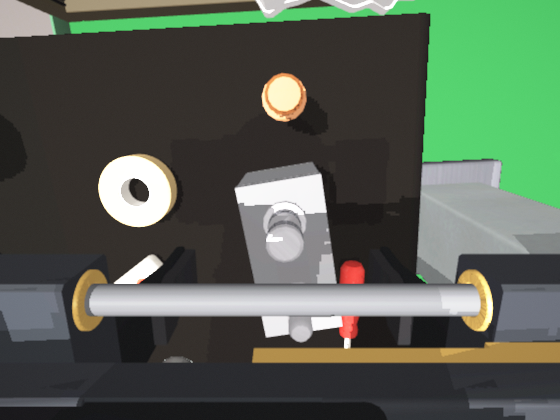

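```bash
python3 -c "
from h import *
c=dict(np.load('pics/w3.npz'))
print(onz(c,285,244,.119),onz(c,284.5,222,.076), proj(c,[.477,-.264,.142]), proj(c,[.477,-.264,.119]))"
```

```text
[ 0.47502241 -0.26593885  0.119     ] [ 0.47520983 -0.26598287  0.076     ] (np.float64(281.483914515753), np.float64(263.6632335763414)) (np.float64(281.7286211916733), np.float64(247.33148025834186))
```

The drift's position holds at (0.475, -0.266) in all three views. Going down.

Request:
jog_arm --pt "-1 0.002 0.002 0.015 -0.005 0 0.005" --pt "-1 0.002 0.002 0.03 -0.005 0 0.005" --pt "-1 0.002 0.002 0.045 -0.005 0 0.005" --pt "-1 0.002 0.002 0.055 -0.005 0 0.005" --pt "-1 0.002 0.002 0.062 -0.005 0 0.005" --pt "-1 0.002 0.002 0.062 -0.005 0 0.005" --pt "-1 0.002 0.002 0.062 -0.005 0 0.005" --pt "-1 0.002 0.002 0.062 -0.005 0 0.005" --pt "-1 0.002 0.002 0.062 -0.005 0 0.005" --pt "-1 0.002 0.002 0.062 -0.005 0 0.005"

```text
time_s: 4.47
tcp_pos: [0.4742, -0.2659, 0.0797]
ee_rot: [[-0.058, -0.998, -0.002], [-0.998, 0.058, -0.0], [0.0, 0.002, -1.0]]
wrist_force: [-0.4, -0.3, -0.1]
gripper_width: 1.0
```

```bash
python3 -c "
from h import *
delta([.475,-.266,.08],-93.3)"
```

```text
now [ 0.4742 -0.2659  0.0797] F [-0.4 -0.3 -0.1] t 4.4667 w 1.0
shift [ 0.0001 -0.0008 -0.0003] turn [ 0.0021 -0.0002 -0.0003]
```

Request:
jog_arm --pt "1 0 -0.0005 0 0.002 0 0" --pt "1 0 -0.0005 0 0.002 0 0" --pt "1 0 -0.0005 0 0.002 0 0" --pt "1 0 -0.0005 0 0.002 0 0" --pt "1 0 -0.0005 0 0.002 0 0" --pt "1 0 -0.0005 0 0.002 0 0" --pt "1 0 -0.0005 0 0.002 0 0" --pt "1 0 -0.0005 0 0.002 0 0" --pt "1 0 -0.0005 0 0.002 0 0" --pt "1 0 -0.0005 0 0.002 0 0"

```text
time_s: 5.3
tcp_pos: [0.4742, -0.2658, 0.0789]
ee_rot: [[-0.058, -0.998, -0.002], [-0.998, 0.058, 0.0], [-0.0, 0.002, -1.0]]
wrist_force: [-0.2, 0.4, -0.3]
gripper_width: 0.324
```

```bash
python3 -c "
from h import *
delta([.475,-.266,.24],-93.3)"
```

```text
now [ 0.4742 -0.2658  0.0789] F [-0.2  0.4 -0.3] t 5.3 w 0.324
shift [ 1.000e-04 -5.000e-04 -1.611e-01] turn [ 0.0016  0.0001 -0.0004]
```

Request:
jog_arm --pt "1 0 0 0 0 0 0" --pt "1 0 0 0 0 0 0" --pt "1 0 0 0 0 0 0" --pt "1 0 0 0 0 0 0" --pt "1 0 0 -0.005 0 0 0" --pt "1 0 0 -0.02 0 0 0" --pt "1 0 0 -0.04 0 0 0" --pt "1 0 0 -0.07 0 0 0" --pt "1 0 0 -0.1 0 0 0" --pt "1 0 0 -0.12 0 0 0"

```text
time_s: 6.13
tcp_pos: [0.4747, -0.2662, 0.202]
ee_rot: [[-0.058, -0.998, 0.001], [-0.998, 0.058, -0.001], [0.001, -0.001, -1.0]]
wrist_force: [-0.1, 0.5, -1.3]
gripper_width: 0.245
```

```bash
python3 -c "
from h import *
c=cap('wrist','w4'); c=cap('scene','s4')
f=cv2.imread('pics/s4.png'); cv2.imwrite('pics/cs4.png',cv2.resize(f[120:340,200:420],None,fx=2.5,fy=2.5))
delta([.4421,.0547,.21],-93.3)"
```

```text
now [ 0.4763 -0.2666  0.2034] F [ 0.8 -0.  -0.9] t 6.2333 w 0.241
shift [-0.3188  0.0525 -0.0077] turn [-0.0064 -0.0024  0.0001]
```

View pics/w4.png

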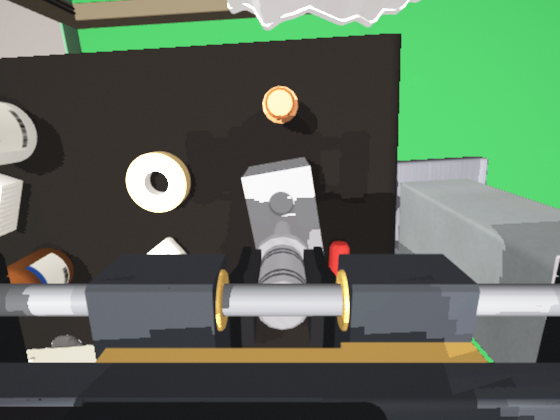

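View pics/cs4.png

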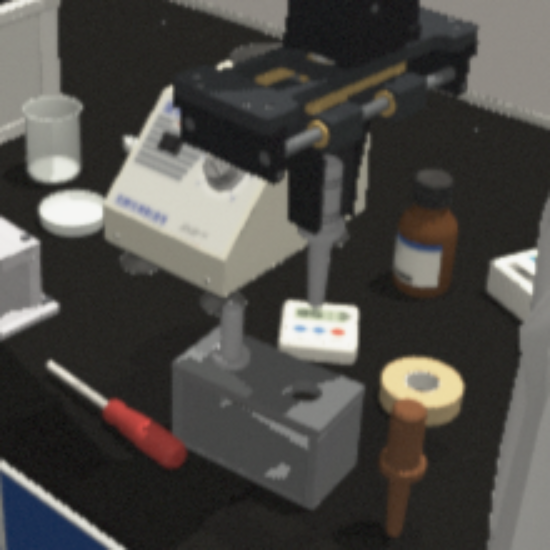

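The drift is held upright and clear of the rack; the slim pin stays in the other hole. Carrying it over hole a with a +4 mm offset along the mount's y.

Request:
jog_arm --pt "1 -0.03 0.005 -0.012 -0.003 0 0" --pt "1 -0.07 0.01 -0.017 -0.003 0 0" --pt "1 -0.11 0.018 -0.017 -0.003 0 0" --pt "1 -0.15 0.025 -0.017 -0.003 0 0" --pt "1 -0.19 0.031 -0.017 -0.003 0 0" --pt "1 -0.23 0.038 -0.017 -0.003 0 0" --pt "1 -0.27 0.044 -0.017 -0.003 0 0" --pt "1 -0.3 0.049 -0.014 -0.003 0 0" --pt "1 -0.318 0.052 -0.005 -0.003 0 0" --pt "1 -0.323 0.0525 0.005 -0.003 0 0"

```text
time_s: 7.07
tcp_pos: [0.4399, 0.0621, 0.1935]
ee_rot: [[-0.054, -0.999, -0.005], [-0.999, 0.054, 0.001], [-0.001, 0.005, -1.0]]
wrist_force: [0.7, -0.4, -1.7]
gripper_width: 0.242
```

```bash
python3 -c "
from h import *
c=cap('wrist','w5'); c=cap('scene','s5')
f=cv2.imread('pics/s5.png'); cv2.imwrite('pics/cs5.png',cv2.resize(f[80:280,80:300],None,fx=2.7,fy=2.7))
delta([.4423,.0587,.15],-93.35)"
```

```text
now [0.4386 0.0601 0.1919] F [-0.8 -0.8 -0.3] t 7.1667 w 0.244
shift [ 0.0011 -0.0042  0.0418] turn [ 0.0099 -0.0021  0.0024]
```

View pics/w5.png

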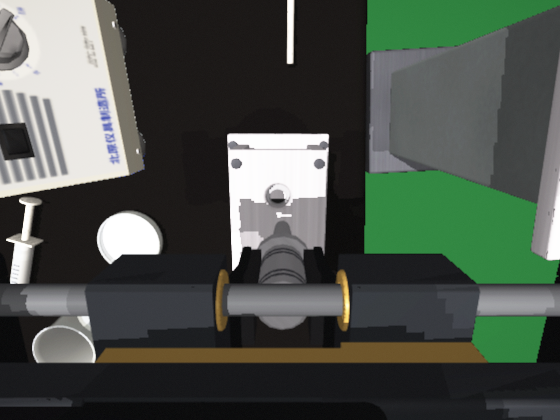

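View pics/cs5.png

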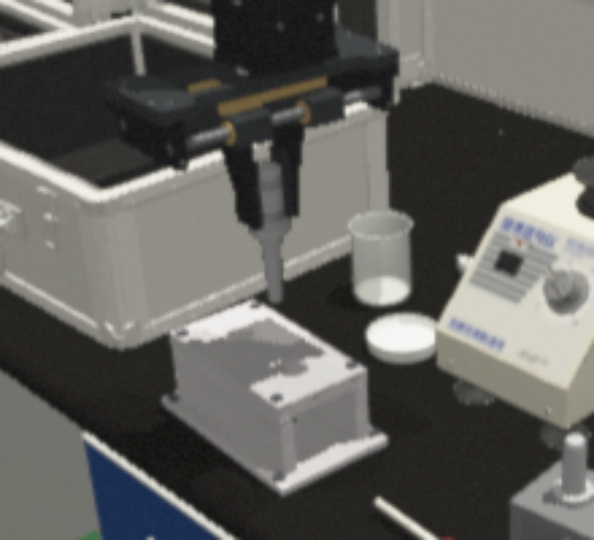

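Run:
```python
from h import *
c=dict(np.load('pics/w5.npz')); f=cv2.imread('pics/w5.png')
cv2.imwrite('pics/cw5.png',cv2.resize(f[125:290,220:340],None,fx=4,fy=4,interpolation=cv2.INTER_CUBIC)[:600])
print(onz(c,278,195.5,.069),proj(c,[.4421,.0547,.069]))
for u,v in((236,163.5),(320,163.5)): print(onz(c,u,v,.069))
```

```text
[0.44179794 0.05406593 0.069     ] (np.float64(277.687179831019), np.float64(196.24892438458846))
[0.47486506 0.02513352 0.069     ]
[0.40557599 0.02895803 0.069     ]
```

View pics/cw5.png

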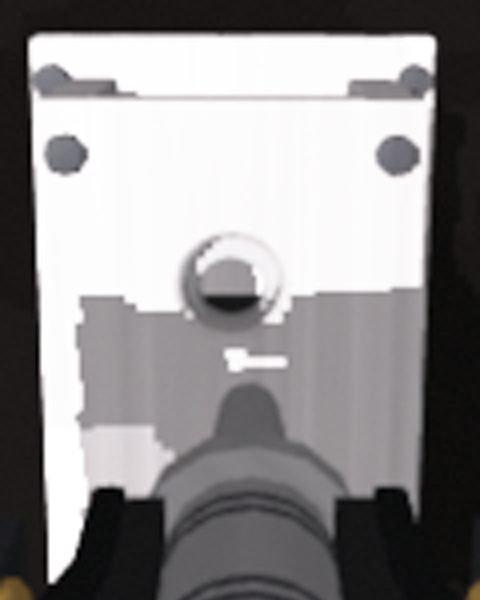

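Request:
jog_arm --pt "1 0.001 -0.002 0.01 0.003 0 0.002" --pt "1 0.001 -0.003 0.02 0.003 0 0.002" --pt "1 0.001 -0.003 0.03 0.003 0 0.002" --pt "1 0.001 -0.003 0.036 0.003 0 0.002" --pt "1 0.001 -0.003 0.04 0.003 0 0.002" --pt "1 0.001 -0.003 0.042 0.003 0 0.002" --pt "1 0.001 -0.003 0.042 0.003 0 0.002" --pt "1 0.001 -0.003 0.042 0.003 0 0.002" --pt "1 0.001 -0.003 0.042 0.003 0 0.002" --pt "1 0.001 -0.003 0.042 0.003 0 0.002"

```text
time_s: 8.0
tcp_pos: [0.4437, 0.0586, 0.1524]
ee_rot: [[-0.06, -0.998, -0.001], [-0.998, 0.06, 0.001], [-0.001, 0.001, -1.0]]
wrist_force: [-0.9, 0.7, -0.9]
gripper_width: 0.24
```

```bash
python3 -c "
from h import *
delta([.4423,.0587,.15],-93.35)
c=cap('wrist','w6'); c=cap('scene','s6')
f=cv2.imread('pics/s6.png'); cv2.imwrite('pics/cs6.png',cv2.resize(f[130:270,110:250],None,fx=4,fy=4,interpolation=cv2.INTER_CUBIC))
f=cv2.imread('pics/w6.png'); cv2.imwrite('pics/cw6.png',cv2.resize(f[125:290,200:360],None,fx=3.5,fy=3.5,interpolation=cv2.INTER_CUBIC))
delta([.4423,.0587,.15],-93.35)"
```

```text
now [0.4437 0.0586 0.1524] F [-0.9  0.7 -0.9] t 8.0 w 0.24
shift [0.     0.0014 0.0024] turn [ 0.0007  0.0006 -0.0015]
now [0.4436 0.0586 0.1523] F [ 0.3  0.9 -0.9] t 8.1 w 0.248
shift [-0.      0.0013  0.0023] turn [ 0.001   0.0004 -0.0015]
```

View pics/cw6.png

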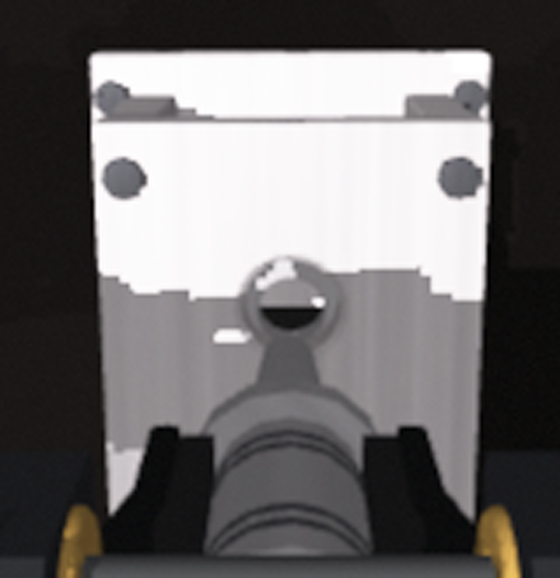

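View pics/cs6.png

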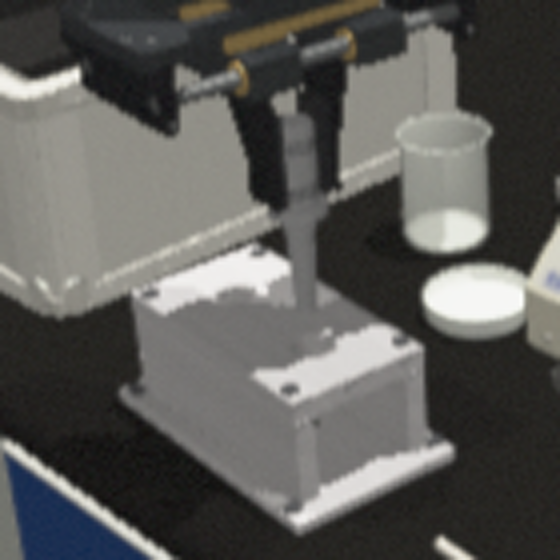

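The drift's axis is within about 0.5 mm of the hole across the jaws. Lowering it into the mouth.

Request:
jog_arm --pt "1 0 0.0006 0.005 0.001 0 0" --pt "1 0 0.0006 0.01 0.001 0 0" --pt "1 0 0.0006 0.014 0.001 0 0" --pt "1 0 0.0006 0.017 0.001 0 0" --pt "1 0 0.0006 0.019 0.001 0 0" --pt "1 0 0.0006 0.021 0.001 0 0" --pt "1 0 0.0006 0.023 0.001 0 0" --pt "1 0 0.0006 0.025 0.001 0 0" --pt "1 0 0.0006 0.026 0.001 0 0" --pt "1 0 0.0006 0.026 0.001 0 0"

```text
time_s: 8.93
tcp_pos: [0.4427, 0.0585, 0.1258]
ee_rot: [[-0.06, -0.998, -0.001], [-0.998, 0.06, -0.0], [0.0, 0.001, -1.0]]
wrist_force: [-0.4, 1.1, -1.6]
gripper_width: 0.244
```

Tip is about 8 mm inside the plate without touching anything. Feeling slowly for the tongue.

Request:
jog_arm --pt "1 0 0 0.001 0 0 0" --pt "1 0 0 0.002 0 0 0" --pt "1 0 0 0.003 0 0 0" --pt "1 0 0 0.004 0 0 0" --pt "1 0 0 0.005 0 0 0" --pt "1 0 0 0.006 0 0 0" --pt "1 0 0 0.007 0 0 0" --pt "1 0 0 0.0075 0 0 0" --pt "1 0 0 0.008 0 0 0" --pt "1 0 0 0.008 0 0 0"

```text
time_s: 9.77
tcp_pos: [0.4427, 0.0586, 0.1179]
ee_rot: [[-0.06, -0.998, -0.001], [-0.998, 0.06, 0.0], [0.0, 0.001, -1.0]]
wrist_force: [-0.7, 0.3, -0.4]
gripper_width: 0.247
```

Request:
jog_arm --pt "1 0 0 0.001 0 0 0" --pt "1 0 0 0.002 0 0 0" --pt "1 0 0 0.003 0 0 0" --pt "1 0 0 0.004 0 0 0" --pt "1 0 0 0.005 0 0 0" --pt "1 0 0 0.006 0 0 0" --pt "1 0 0 0.007 0 0 0" --pt "1 0 0 0.0075 0 0 0" --pt "1 0 0 0.008 0 0 0" --pt "1 0 0 0.008 0 0 0"

```text
time_s: 10.6
tcp_pos: [0.4427, 0.0586, 0.1099]
ee_rot: [[-0.06, -0.998, -0.001], [-0.998, 0.06, 0.0], [0.0, 0.001, -1.0]]
wrist_force: [0.7, 0.3, -1.1]
gripper_width: 0.244
```

The tip has passed through the tongue without any force, so the offset is towards +y. Now I'll bring it to the hole's axis while going down.

Request:
jog_arm --pt "1 0.0005 0 0.001 0 0 0" --pt "1 0.001 0 0.002 0 0 0" --pt "1 0.0015 0 0.003 0 0 0" --pt "1 0.002 0 0.004 0 0 0" --pt "1 0.0025 0 0.005 0 0 0" --pt "1 0.003 0 0.006 0 0 0" --pt "1 0.0035 0 0.007 0 0 0" --pt "1 0.004 0 0.008 0 0 0" --pt "1 0.0042 0 0.009 0 0 0" --pt "1 0.0042 0 0.01 0 0 0"

```text
time_s: 11.43
tcp_pos: [0.4433, 0.0552, 0.1004]
ee_rot: [[-0.06, -0.998, 0.001], [-0.998, 0.06, 0.002], [-0.002, -0.001, -1.0]]
wrist_force: [-1.6, 4.9, 2.3]
gripper_width: 0.244
```

Request:
jog_arm --pt "1 0 0 0.001 0 0 0" --pt "1 0 0 0.002 0 0 0" --pt "1 0 0 0.003 0 0 0" --pt "1 0 0 0.004 0 0 0" --pt "1 0 0 0.005 0 0 0" --pt "1 0 0 0.006 0 0 0" --pt "1 0 0 0.007 0 0 0" --pt "1 0 0 0.008 0 0 0" --pt "1 0 0 0.009 0 0 0" --pt "1 0 0 0.009 0 0 0"

```text
time_s: 12.27
tcp_pos: [0.4432, 0.0552, 0.0911]
ee_rot: [[-0.06, -0.998, 0.001], [-0.998, 0.06, 0.001], [-0.001, -0.001, -1.0]]
wrist_force: [-0.6, 4.6, -1.0]
gripper_width: 0.241
```

```bash
python3 -c "
from h import *
c=cap('wrist','w7'); c=cap('scene','s7')
f=cv2.imread('pics/s7.png'); cv2.imwrite('pics/cs7.png',cv2.resize(f[130:270,110:250],None,fx=4,fy=4,interpolation=cv2.INTER_CUBIC))
f=cv2.imread('pics/w7.png'); cv2.imwrite('pics/cw7.png',cv2.resize(f[125:290,200:360],None,fx=3.5,fy=3.5,interpolation=cv2.INTER_CUBIC))
delta([.4423,.0545,.078],-93.35)"
```

```text
now [0.4432 0.0551 0.0912] F [0.2 4.9 1.3] t 12.3667 w 0.247
shift [0.0007 0.0008 0.0132] turn [-0.0009  0.0014 -0.0013]
```

View pics/cw7.png

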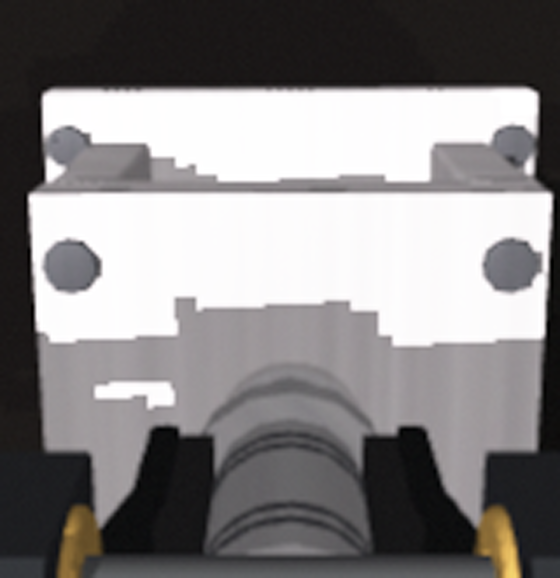

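View pics/cs7.png

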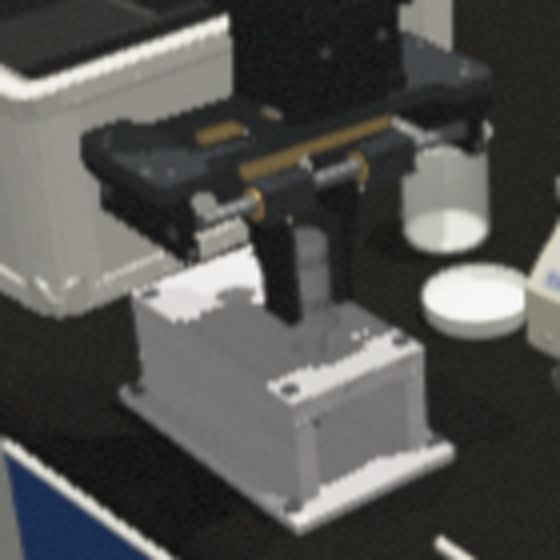

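Drag on the tongue is a steady 5 N or so, and the drift is well centred between the screws. Continuing down.

Request:
jog_arm --pt "1 0.0002 0.0002 0.001 0 0 0" --pt "1 0.0004 0.0004 0.002 0 0 0" --pt "1 0.0005 0.0004 0.003 0 0 0" --pt "1 0.0005 0.0004 0.004 0 0 0" --pt "1 0.0005 0.0004 0.005 0 0 0" --pt "1 0.0005 0.0004 0.006 0 0 0" --pt "1 0.0005 0.0004 0.007 0 0 0" --pt "1 0.0005 0.0004 0.0075 0 0 0" --pt "1 0.0005 0.0004 0.008 0 0 0" --pt "1 0.0005 0.0004 0.008 0 0 0"

```text
time_s: 13.2
tcp_pos: [0.443, 0.0547, 0.0833]
ee_rot: [[-0.06, -0.998, 0.002], [-0.998, 0.06, 0.001], [-0.002, -0.001, -1.0]]
wrist_force: [-0.4, 5.2, 1.0]
gripper_width: 0.245
```

Request:
jog_arm --pt "1 0 0 0.0005 0 0 0" --pt "1 0 0 0.001 0 0 0" --pt "1 0 0 0.0015 0 0 0" --pt "1 0 0 0.002 0 0 0" --pt "1 0 0 0.0025 0 0 0" --pt "1 0 0 0.003 0 0 0" --pt "1 0 0 0.0035 0 0 0" --pt "1 0 0 0.004 0 0 0" --pt "1 0 0 0.004 0 0 0" --pt "1 0 0 0.004 0 0 0"

```text
time_s: 14.03
tcp_pos: [0.443, 0.0547, 0.0793]
ee_rot: [[-0.06, -0.998, 0.002], [-0.998, 0.06, 0.001], [-0.001, -0.001, -1.0]]
wrist_force: [-0.3, 5.2, -0.1]
gripper_width: 0.241
```

Request:
jog_arm --pt "1 0 0 0.0003 0 0 0" --pt "1 0 0 0.0006 0 0 0" --pt "1 0 0 0.0009 0 0 0" --pt "1 0 0 0.0012 0 0 0" --pt "1 0 0 0.0015 0 0 0" --pt "1 0 0 0.0018 0 0 0" --pt "1 0 0 0.0018 0 0 0" --pt "1 0 0 0.0018 0 0 0" --pt "1 0 0 0.0018 0 0 0" --pt "1 0 0 0.0018 0 0 0"

```text
time_s: 14.87
tcp_pos: [0.443, 0.0547, 0.0779]
ee_rot: [[-0.059, -0.998, 0.002], [-0.998, 0.059, 0.001], [-0.001, -0.002, -1.0]]
wrist_force: [-1.8, 5.1, 4.9]
gripper_width: 0.242
```

Contact is at the expected height and force is starting to build (about 12 N/mm). Pressing to around 15 N.

Request:
jog_arm --pt "1 0 0 0.0002 0 0 0" --pt "1 0 0 0.0004 0 0 0" --pt "1 0 0 0.0006 0 0 0" --pt "1 0 0 0.0008 0 0 0" --pt "1 0 0 0.0008 0 0 0" --pt "1 0 0 0.0008 0 0 0" --pt "1 0 0 0.0008 0 0 0" --pt "1 0 0 0.0008 0 0 0" --pt "1 0 0 0.0008 0 0 0" --pt "1 0 0 0.0008 0 0 0"

```text
time_s: 15.7
tcp_pos: [0.4431, 0.0548, 0.0779]
ee_rot: [[-0.059, -0.998, 0.002], [-0.998, 0.059, 0.001], [-0.001, -0.002, -1.0]]
wrist_force: [-3.3, 5.4, 9.7]
gripper_width: 0.24
```

```bash
python3 -c "
from h import *
c=cap('wrist','w8'); c=cap('scene','s8')
f=cv2.imread('pics/s8.png'); a=cv2.resize(f[160:250,140:230],None,fx=5,fy=5,interpolation=cv2.INTER_CUBIC)
f=cv2.imread('pics/w8.png'); b=cv2.resize(f[160:290,215:345],(450,450),interpolation=cv2.INTER_CUBIC)
cv2.imwrite('pics/c8.png',cv2.resize(np.hstack([a,b]),(800,400)))
delta([.4423,.0545,.078],-93.35)"
```

```text
now [0.4431 0.0548 0.0778] F [-4.2  5.5 11.4] t 15.8 w 0.245
shift [ 0.0003  0.0007 -0.0002] turn [-0.0017  0.0013 -0.0005]
```

View pics/c8.png

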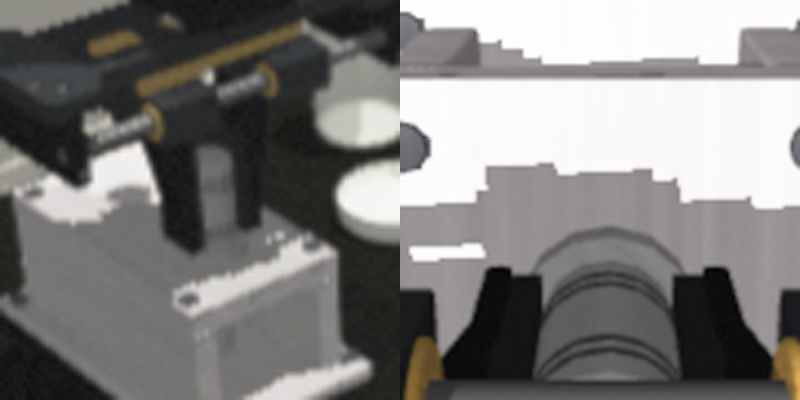

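The TCP stopped exactly at the home height of 0.0779, with the collar on the face. A bit firmer, held for half a second.

Request:
jog_arm --pt "1 0 0 0.0002 0 0 0" --pt "1 0 0 0.0004 0 0 0" --pt "1 0 0 0.0006 0 0 0" --pt "1 0 0 0.0007 0 0 0" --pt "1 0 0 0.0007 0 0 0" --pt "1 0 0 0.0007 0 0 0" --pt "1 0 0 0.0007 0 0 0" --pt "1 0 0 0.0007 0 0 0" --pt "1 0 0 0.0007 0 0 0" --pt "1 0 0 0.0007 0 0 0"

```text
time_s: 16.63
tcp_pos: [0.4431, 0.0548, 0.0778]
ee_rot: [[-0.059, -0.998, 0.002], [-0.998, 0.059, 0.001], [-0.001, -0.002, -1.0]]
wrist_force: [-5.1, 5.6, 16.3]
gripper_width: 0.245
```

16 N pressed and held, home. Easing off the load, then opening and rising.

Request:
jog_arm --pt "1 0 0 -0.0007 0 0 0" --pt "1 0 0 -0.0013 0 0 0" --pt "0 0 0 -0.0013 0 0 0" --pt "0 0 0 -0.0013 0 0 0" --pt "0 0 0 -0.0013 0 0 0" --pt "0 0 0 -0.0013 0 0 0" --pt "0 0 0 -0.0013 0 0 0" --pt "0 0 0 -0.0013 0 0 0" --pt "0 0 0 -0.0013 0 0 0" --pt "0 0 0 -0.0013 0 0 0"

```text
time_s: 17.47
tcp_pos: [0.4421, 0.0538, 0.0769]
ee_rot: [[-0.06, -0.998, -0.001], [-0.998, 0.06, -0.0], [0.0, 0.001, -1.0]]
wrist_force: [-0.1, 0.2, 0.5]
gripper_width: 0.497
```

Request:
jog_arm --pt "0 0 0 -0.005 0 0 0" --pt "0 0 0 -0.02 0 0 0" --pt "0 0 0 -0.045 0 0 0" --pt "0 0 0 -0.075 0 0 0" --pt "0 0 0 -0.1 0 0 0" --pt "0 0 0 -0.11 0 0 0" --pt "0 0 0 -0.11 0 0 0" --pt "0 0 0 -0.11 0 0 0" --pt "0 0 0 -0.11 0 0 0" --pt "0 0 0 -0.11 0 0 0"

```text
time_s: 18.3
tcp_pos: [0.4413, 0.0535, 0.1857]
ee_rot: [[-0.06, -0.998, -0.003], [-0.998, 0.06, -0.001], [0.001, 0.003, -1.0]]
wrist_force: [-0.2, 0.0, 0.3]
gripper_width: 0.5
```

```bash
python3 -c "
from h import *
c=cap('wrist','w9'); c=cap('scene','s9')
f=cv2.imread('pics/s9.png'); a=cv2.resize(f[160:250,140:230],None,fx=5,fy=5,interpolation=cv2.INTER_CUBIC)
f=cv2.imread('pics/w9.png'); b=cv2.resize(f[130:300,195:365],(450,450),interpolation=cv2.INTER_CUBIC)
cv2.imwrite('pics/c9.png',cv2.resize(np.hstack([a,b]),(800,400)))
delta([.468,-.204,.18],-93.35)"
```

```text
now [0.4416 0.0536 0.1859] F [ 0.5 -0.1 -1.1] t 18.4 w 0.497
shift [ 0.2556 -0.0418  0.0061] turn [ 0.0028 -0.0012 -0.0016]
```

View pics/c9.png

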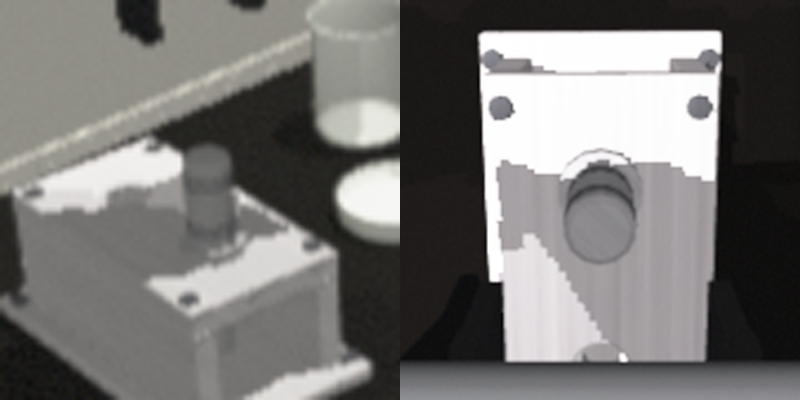

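The drift stands home and flush in hole a. Now the pin.

Request:
jog_arm --pt "0 0.04 -0.007 0 0.002 0 0" --pt "0 0.08 -0.014 0 0.002 0 0" --pt "0 0.12 -0.021 0 0.002 0 0" --pt "0 0.16 -0.028 0 0.002 0 0" --pt "0 0.2 -0.034 0.003 0.002 0 0" --pt "0 0.235 -0.039 0.006 0.002 0 0" --pt "0 0.2555 -0.0418 0.015 0.002 0 0" --pt "0 0.2555 -0.0418 0.025 0.002 0 0" --pt "0 0.2555 -0.0418 0.036 0.002 0 0" --pt "0 0.2555 -0.0418 0.036 0.002 0 0"

```text
time_s: 19.23
tcp_pos: [0.4664, -0.2034, 0.1478]
ee_rot: [[-0.062, -0.998, -0.005], [-0.998, 0.062, 0.002], [-0.001, 0.005, -1.0]]
wrist_force: [-0.4, 0.1, 0.2]
gripper_width: 0.502
```

```bash
python3 -c "
from h import *
c=cap('wrist','w10')
f=cv2.imread('pics/w10.png'); b=cv2.resize(f[130:300,195:365],None,fx=3.5,fy=3.5,interpolation=cv2.INTER_CUBIC)
cv2.imwrite('pics/c10.png',b)
delta([.468,-.204,.078],-93.35)
print(proj(c,[.468,-.204,.114]),proj(c,[.468,-.204,.075]))"
```

```text
now [ 0.4672 -0.2033  0.1492] F [0.2 0.2 0.3] t 19.2833 w 0.498
shift [ 0.0007 -0.001   0.0711] turn [ 0.0031  0.0005 -0.0018]
(np.float64(278.3823732173102), np.float64(240.66688589845594)) (np.float64(278.6095748251807), np.float64(221.64666244062386))
```

View pics/c10.png

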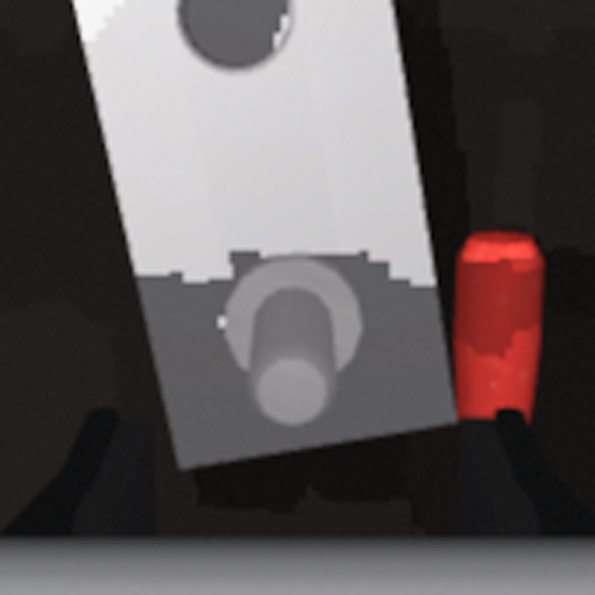

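The pin's predicted pixels match: top (278,241), collar (279,222). Descending.

Request:
jog_arm --pt "0 0.0007 -0.001 0.015 0.001 0 -0.002" --pt "0 0.0007 -0.001 0.03 0.001 0 -0.002" --pt "0 0.0007 -0.001 0.045 0.001 0 -0.002" --pt "0 0.0007 -0.001 0.058 0.001 0 -0.002" --pt "0 0.0007 -0.001 0.066 0.001 0 -0.002" --pt "0 0.0007 -0.001 0.07 0.001 0 -0.002" --pt "0 0.0007 -0.001 0.07 0.001 0 -0.002" --pt "0 0.0007 -0.001 0.07 0.001 0 -0.002" --pt "0 0.0007 -0.001 0.07 0.001 0 -0.002" --pt "0 0.0007 -0.001 0.07 0.001 0 -0.002"

```text
time_s: 20.12
tcp_pos: [0.4702, -0.2044, 0.0818]
ee_rot: [[-0.058, -0.998, 0.004], [-0.998, 0.058, -0.0], [0.0, -0.004, -1.0]]
wrist_force: [-0.3, 0.6, -1.1]
gripper_width: 0.499
```

Request:
jog_arm --pt "0 0 0.001 0.0015 -0.002 0 0" --pt "0 0 0.0015 0.003 -0.003 0 0" --pt "0 0 0.0015 0.003 -0.003 0 0" --pt "1 0 0.0015 0.003 -0.003 0 0" --pt "1 0 0.0015 0.003 -0.003 0 0" --pt "1 0 0.0015 0.003 -0.003 0 0" --pt "1 0 0.0015 0.003 -0.003 0 0" --pt "1 0 0.0015 0.003 -0.003 0 0" --pt "1 0 0.0015 0.003 -0.003 0 0" --pt "1 0 0.0015 0.003 -0.003 0 0"

```text
time_s: 20.95
tcp_pos: [0.4682, -0.2043, 0.078]
ee_rot: [[-0.058, -0.998, -0.0], [-0.998, 0.058, 0.0], [-0.0, 0.0, -1.0]]
wrist_force: [-0.2, 0.2, -0.1]
gripper_width: 0.174
```

```bash
python3 -c "
from h import *
delta([.468,-.204,.078],-93.35)"
```

```text
now [ 0.4682 -0.2043  0.078 ] F [-0.2  0.2 -0.1] t 20.95 w 0.174
shift [-0.0003  0.0002 -0.    ] turn [0.0004 0.0001 0.0005]
```

Request:
jog_arm --pt "1 0 0 0 0 0 0" --pt "1 0 0 0 0 0 0" --pt "1 0 0 -0.005 0 0 0" --pt "1 0 0 -0.02 0 0 0" --pt "1 0 0 -0.04 0 0 0" --pt "1 0 0 -0.07 0 0 0" --pt "1 0 0 -0.1 0 0 0" --pt "1 0 0 -0.13 0 0 0" --pt "1 0 0 -0.14 0 0 0" --pt "1 0 0 -0.14 0 0 0"

```text
time_s: 21.78
tcp_pos: [0.4698, -0.2046, 0.2213]
ee_rot: [[-0.058, -0.998, 0.006], [-0.998, 0.058, -0.001], [0.001, -0.007, -1.0]]
wrist_force: [0.0, 0.8, -1.6]
gripper_width: 0.173
```

```bash
python3 -c "
from h import *
c=cap('scene','s11')
f=cv2.imread('pics/s11.png'); a=cv2.resize(f[120:340,120:380],None,fx=2.5,fy=2.5,interpolation=cv2.INTER_CUBIC); cv2.imwrite('pics/c11.png',a)
delta([.4464,.1265,.19],-93.35)"
```

```text
now [ 0.4684 -0.2042  0.2187] F [-0.4 -0.9 -1.4] t 21.8333 w 0.172
shift [-0.3288  0.0413  0.0288] turn [-0.0018  0.0006  0.0002]
```

View pics/c11.png

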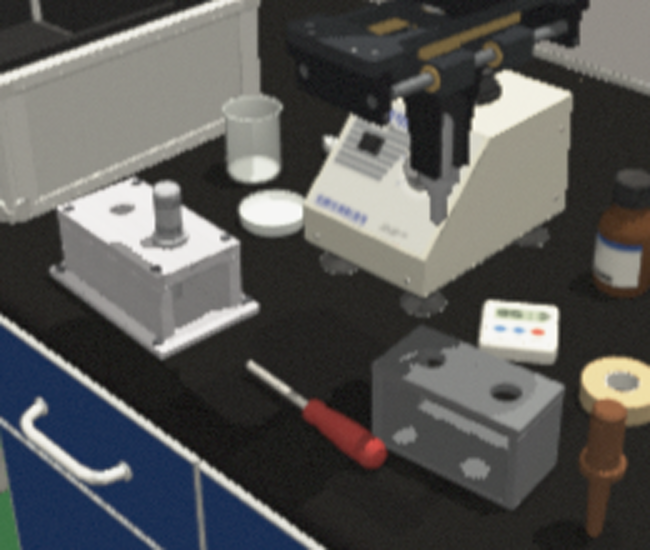

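Pin held, drift still standing. Carrying the pin over to hole b.

Request:
jog_arm --pt "1 -0.03 0.004 0 -0.001 0 0" --pt "1 -0.07 0.009 0 -0.001 0 0" --pt "1 -0.11 0.014 0 -0.001 0 0" --pt "1 -0.15 0.019 0 -0.001 0 0" --pt "1 -0.19 0.024 0 -0.001 0 0" --pt "1 -0.23 0.029 0 -0.001 0 0" --pt "1 -0.27 0.034 0 -0.001 0 0" --pt "1 -0.305 0.039 0 -0.001 0 0" --pt "1 -0.3288 0.0413 0.01 -0.001 0 0" --pt "1 -0.3288 0.0413 0.028 -0.001 0 0"

```text
time_s: 22.67
tcp_pos: [0.4463, 0.1302, 0.1893]
ee_rot: [[-0.053, -0.999, 0.0], [-0.999, 0.053, 0.001], [-0.001, 0.0, -1.0]]
wrist_force: [0.9, -0.3, -0.8]
gripper_width: 0.177
```

```bash
python3 -c "
from h import *
delta([.4464,.1265,.15],-93.35)"
```

```text
now [0.4463 0.1302 0.1893] F [ 0.9 -0.3 -0.8] t 22.6667 w 0.177
shift [ 0.0038 -0.0003  0.0393] turn [0.0001 0.0015 0.0056]
```

Request:
jog_arm --pt "1 0 0 0.01 0 0 0" --pt "1 0 0 0.02 0 0 0" --pt "1 0 0 0.03 0 0 0" --pt "1 0 0 0.04 0 0 0" --pt "1 0 0 0.05 0 0 0" --pt "1 0 0 0.056 0 0 0" --pt "1 0 0 0.06 0 0 0" --pt "1 0 0 0.06 0 0 0" --pt "1 0 0 0.06 0 0 0" --pt "1 0 0 0.06 0 0 0"

```text
time_s: 23.5
tcp_pos: [0.4461, 0.1264, 0.1302]
ee_rot: [[-0.058, -0.998, -0.001], [-0.998, 0.058, 0.0], [-0.0, 0.001, -1.0]]
wrist_force: [0.2, -0.3, -0.4]
gripper_width: 0.173
```

```bash
python3 -c "
from h import *
delta([.4464,.1265,.11],-93.35)
c=cap('wrist','w12'); d=cap('scene','s12')
f=cv2.imread('pics/s12.png'); a=cv2.resize(f[140:240,120:220],(450,450),interpolation=cv2.INTER_CUBIC)
f=cv2.imread('pics/w12.png'); b=cv2.resize(f[130:300,195:365],(450,450),interpolation=cv2.INTER_CUBIC)
cv2.imwrite('pics/c12.png',cv2.resize(np.hstack([a,b]),(800,400)))
delta([.4464,.1265,.11],-93.35)
print(proj(c,[.4464,.1265,.069]))"
```

```text
now [0.4461 0.1264 0.1302] F [ 0.2 -0.3 -0.4] t 23.5 w 0.173
shift [-0.0001 -0.0003  0.0202] turn [0.0012 0.0003 0.0005]
now [0.4462 0.1265 0.1305] F [ 0.1 -0.  -0.6] t 23.6 w 0.175
shift [ 0.     -0.0002  0.0205] turn [0.0007 0.0008 0.0005]
(np.float64(280.97228856277195), np.float64(227.59438919463133))
```

View pics/c12.png

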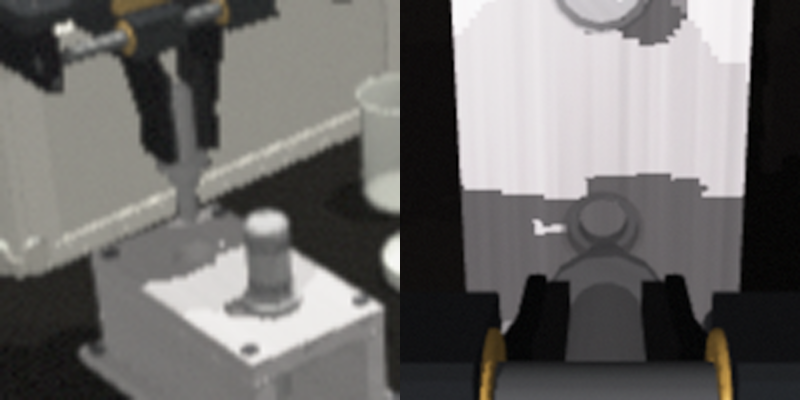

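Request:
jog_arm --pt "1 0.0007 0 0.005 0 0 0" --pt "1 0.0007 0 0.01 0 0 0" --pt "1 0.0007 0 0.013 0 0 0" --pt "1 0.0007 0 0.016 0 0 0" --pt "1 0.0007 0 0.018 0 0 0" --pt "1 0.0007 0 0.02 0 0 0" --pt "1 0.0007 0 0.022 0 0 0" --pt "1 0.0007 0 0.024 0 0 0" --pt "1 0.0007 0 0.026 0 0 0" --pt "1 0.0007 0 0.026 0 0 0"

```text
time_s: 24.43
tcp_pos: [0.4456, 0.1255, 0.1036]
ee_rot: [[-0.058, -0.998, -0.002], [-0.998, 0.058, -0.0], [0.0, 0.002, -1.0]]
wrist_force: [-0.1, -0.5, -0.9]
gripper_width: 0.172
```

Request:
jog_arm --pt "1 0 0 0.001 0 0 0" --pt "1 0 0 0.002 0 0 0" --pt "1 0 0 0.003 0 0 0" --pt "1 0 0 0.004 0 0 0" --pt "1 0 0 0.005 0 0 0" --pt "1 0 0 0.006 0 0 0" --pt "1 0 0 0.007 0 0 0" --pt "1 0 0 0.008 0 0 0" --pt "1 0 0 0.009 0 0 0" --pt "1 0 0 0.009 0 0 0"

```text
time_s: 25.27
tcp_pos: [0.4457, 0.1256, 0.0948]
ee_rot: [[-0.058, -0.998, -0.002], [-0.998, 0.058, -0.0], [0.0, 0.002, -1.0]]
wrist_force: [-0.1, -0.3, -0.9]
gripper_width: 0.175
```

Request:
jog_arm --pt "1 0 0 0.001 0 0 0" --pt "1 0 0 0.002 0 0 0" --pt "1 0 0 0.003 0 0 0" --pt "1 0 0 0.004 0 0 0" --pt "1 0 0 0.005 0 0 0" --pt "1 0 0 0.006 0 0 0" --pt "1 0 0 0.007 0 0 0" --pt "1 0 0 0.008 0 0 0" --pt "1 0 0 0.009 0 0 0" --pt "1 0 0 0.009 0 0 0"

```text
time_s: 26.1
tcp_pos: [0.446, 0.1258, 0.0859]
ee_rot: [[-0.058, -0.998, -0.001], [-0.998, 0.058, 0.001], [-0.0, 0.001, -1.0]]
wrist_force: [0.8, 1.1, -1.1]
gripper_width: 0.171
```

Request:
jog_arm --pt "1 0 0 0.001 0 0 0" --pt "1 0 0 0.002 0 0 0" --pt "1 0 0 0.003 0 0 0" --pt "1 0 0 0.004 0 0 0" --pt "1 0 0 0.005 0 0 0" --pt "1 0 0 0.006 0 0 0" --pt "1 0 0 0.007 0 0 0" --pt "1 0 0 0.0075 0 0 0" --pt "1 0 0 0.0075 0 0 0" --pt "1 0 0 0.0075 0 0 0"

```text
time_s: 26.93
tcp_pos: [0.4459, 0.1258, 0.0785]
ee_rot: [[-0.058, -0.998, -0.001], [-0.998, 0.058, 0.0], [-0.0, 0.001, -1.0]]
wrist_force: [1.0, 1.6, -0.8]
gripper_width: 0.173
```

Request:
jog_arm --pt "1 0 0 0.0004 0 0 0" --pt "1 0 0 0.0008 0 0 0" --pt "1 0 0 0.0012 0 0 0" --pt "1 0 0 0.0016 0 0 0" --pt "1 0 0 0.002 0 0 0" --pt "1 0 0 0.0023 0 0 0" --pt "1 0 0 0.0023 0 0 0" --pt "1 0 0 0.0023 0 0 0" --pt "1 0 0 0.0023 0 0 0" --pt "1 0 0 0.0023 0 0 0"

```text
time_s: 27.77
tcp_pos: [0.4461, 0.1258, 0.0769]
ee_rot: [[-0.058, -0.998, -0.001], [-0.998, 0.058, 0.001], [-0.0, 0.001, -1.0]]
wrist_force: [-0.1, 2.2, 5.1]
gripper_width: 0.177
```

Contact is at the expected home height (0.077). Easing off, opening, rising.

Request:
jog_arm --pt "1 0 0 -0.0004 0 0 0" --pt "0 0 0 -0.0004 0 0 0" --pt "0 0 0 -0.0004 0 0 0" --pt "0 0 0 -0.0004 0 0 0" --pt "0 0 0 -0.0004 0 0 0" --pt "0 0 0 -0.0004 0 0 0" --pt "0 0 0 -0.0004 0 0 0" --pt "0 0 0 -0.0004 0 0 0" --pt "0 0 0 -0.0004 0 0 0" --pt "0 0 0 -0.0004 0 0 0"

```text
time_s: 28.6
tcp_pos: [0.4457, 0.1256, 0.0766]
ee_rot: [[-0.058, -0.998, -0.002], [-0.998, 0.058, 0.0], [0.0, 0.002, -1.0]]
wrist_force: [0.6, -0.0, 0.6]
gripper_width: 0.495
```

Request:
jog_arm --pt "0 0 0 -0.005 0 0 0" --pt "0 0 0 -0.015 0 0 0" --pt "0 0 0 -0.035 0 0 0" --pt "0 0 0 -0.065 0 0 0" --pt "0 0 0 -0.1 0 0 0" --pt "0 0 0 -0.13 0 0 0" --pt "0 0 0 -0.15 0 0 0" --pt "0 0 0 -0.15 0 0 0" --pt "0 0 0 -0.15 0 0 0" --pt "0 0 0 -0.15 0 0 0"

```text
time_s: 29.43
tcp_pos: [0.4454, 0.1253, 0.2261]
ee_rot: [[-0.058, -0.998, -0.003], [-0.998, 0.058, 0.0], [0.0, 0.003, -1.0]]
wrist_force: [0.5, -0.2, -1.0]
gripper_width: 0.501
```

```bash
python3 -c "
from h import *
c=cap('wrist','w13'); d=cap('scene','s13'); cap('top','t13')
f=cv2.imread('pics/s13.png'); a=cv2.resize(f[150:260,130:240],(450,450),interpolation=cv2.INTER_CUBIC)
f=cv2.imread('pics/w13.png'); b=cv2.resize(f[110:300,185:375],(450,450),interpolation=cv2.INTER_CUBIC)
cv2.imwrite('pics/c13.png',cv2.resize(np.hstack([a,b]),(800,400)))
print(sense())"
```

```text
{'time_s': 29.5833, 'joints': array([ 35.86124915,   6.01819856, -20.80432128,  -0.08293905,
       -63.40294621, -39.15004821]), 'joint_velocities': array([-0.04378329,  0.19183163,  0.3714088 ,  0.18466815,  0.00770673,
       -0.07511528]), 'effort': array([-3.20609586e-03, -2.39351392e+01,  1.80354720e+01,  4.05960202e+00,
       -2.86693883e-02, -4.34830135e-04]), 'tcp_pos': array([0.44538327, 0.12525722, 0.22539272]), 'ee_rot': array([[-0.05801548, -0.99830788, -0.0039471 ],
       [-0.99831458,  0.05802084, -0.00125603],
       [ 0.00148292,  0.00386758, -0.99999142]]), 'wrist_force': array([-0.29379456,  0.24654971,  0.07463522]), 'moment': array([ 0.10307299, -0.06908057,  0.01106385]), 'gripper_width': 0.49426543470881473}
```

View pics/c13.png

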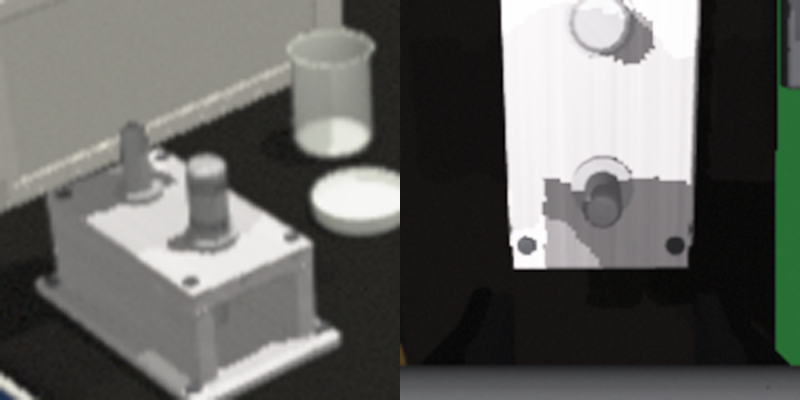

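View pics/s13.png

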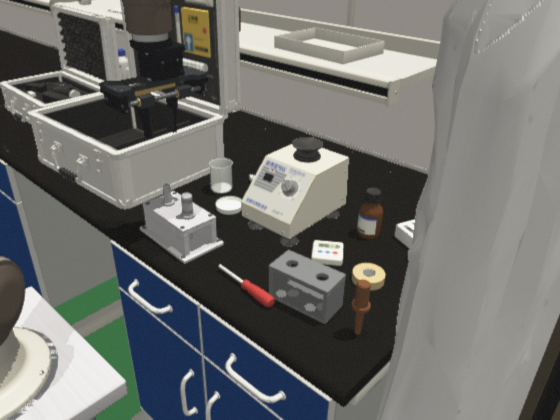

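```bash
python3 -c "
from h import *
d=dict(np.load('pics/s13.npz'));w=dict(np.load('pics/w13.npz'))
print(proj(d,[.4425,.0545,.118]),proj(d,[.4461,.1257,.114]))
for dz in (0,.005): print('w',[np.round(((np.array(proj(w,p))-[185,110])*400/190)+[400,0],1) for p in ([.4425,.0545,.118+dz],[.4461,.1257,.113+dz],[.4461,.1257,.074+dz])])
"
```

```text
(np.float64(185.39458281341996), np.float64(195.26736345738846)) (np.float64(165.48343268971962), np.float64(184.82139469285536))
w [array([598.7,  18.4]), array([600.5, 207.5]), array([600.6, 184.9])]
w [array([598.6,  18.4]), array([600.5, 210.8]), array([600.6, 187.5])]
```

```bash
python3 -c "
from h import *
print(finish_job())"
```

```text
the job is handed in; nothing more can be done
None
```

Both pins are standing in the mount with their collars flush, and the job was handed in at about 29.6 s of the 61 s allowed. `finish_job` gave no verdict.

- **Drift:** It went into hole a about 4 mm towards +y, and the tip passed through the tongue's hole on the first try without touching. I then drew it onto the hole's axis against about 5 N of tongue drag. The arm stopped at the expected home height of 0.0779 m, and I pressed with about 16 N for roughly half a second.
- **Pin:** It went through hole b without resistance and stopped at its expected home height of 0.0769 m. I seated it with about 5 N.
- **Last checks:** The final pictures show both pins upright and home, with their tops within 1–2 pixels of where they should be. By eye, nothing else on the bench had moved. The gripper was open and clear, with wrist force near zero.
- **Disagreement:** My estimates of hole position along y differed by 1–2 mm between the screw heads and the hole rims. I used the hole rims for hole b and about the middle of the two for hole a. Both pins went in with side forces of about 5 N or less.

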